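# Leak-test the bell jar: set it on the pump plate, draw the pump rod to its mark and hold

## Robot

A 6-joint arm with a two-finger parallel gripper is mounted at the origin on the work surface. World frame = base frame: x ahead of the robot, y to its left, z up, the work surface at z = 0. Lengths are in mm, angles in rad, forces in N, time in s.
With the tool pointing down it reaches from about 275 to 750 mm from the base axis. Payload 10.2 kg.
Tool frame: the origin (TCP) lies midway between the tips of the shut fingers; the grasp point (between the pads) lies 19 mm behind it (ctrl.grasp_offset is the distance from the TCP to the grasp point, in mm); z points along the fingers, y is the line along which they close (so a half turn about z gives the same grasp; the last joint's range is limited). The gripper opens to 85 mm and grips with 20 to 120 N. Pads are 22 mm wide; open, the fingers measure 114 mm over their backs; the gripper's body (76 mm by 85 mm) begins 54 mm behind the grasp point. The pads swing forward as they close: fully open they stand 13 mm farther back than shut.
Start: joints at [-1.369, 0.313, 1.498, -0, 1.331, -0.223], TCP at [216.361, -478.35, 201.494] pointing down, gripper open.
Joint ranges: [-2.94, 2.94], [-0.97, 2.17], [0.19, 2.56], [-1.23, 4.37], [0.02, 3.11], [-2.88, 2.88]. Speed limits (rad/s): [2.39, 2.39, 3.01, 3.14, 3.14, 3.14].

## Interface

Orientations are given as a unit quaternion [w, x, y, z].
In Python, from rig import ctrl, viewer, models gives the robot as it stands. The module is installed in compiled form; this text tells all that it offers.
- The arm moves only by the shell command python3 -m pendant 'ROWS' [OPENING] [FORCE]. ROWS is text: rows parted by semicolons, each of 4 numbers parted by spaces: the shift along the tool's x, y, z in m, then the turn about the tool's z in rad. In form: x y z yaw; .... A call has 1 to 10 rows; each row shifts and turns the commanded pose from where the row before left it, along the tool's axes as they then stand; what a row does not reach is not made up. A row lasts 1/8 s, in which the tool goes at most 62.5 mm and 10.7 degrees, less where a joint would pass 70% of its speed; a pose out of reach is approached as far as the arm can. A call is refused whole if a number of a shift passes 0.0625 or a number of a turn 0.188, either way. A call with a gripper value outside its range is refused whole. OPENING is the opening, from 0 (shut) to 1 (fully open), set as the call begins (- or left out, the last holds). The fingers move at their own pace and stop on an object; FORCE is the grip in N (left out, the last holds). Time passes only in rows, so rows that do not move let the fingers close. It gives the time, the measured TCP pose, the force, the opening and the grip force at its end, in the units of the state.
- ctrl.sense(): the state, without advancing time (a new reading comes with each control period).
- viewer.capture(name): name is "scene" or "top"; returns a dict with "color" (420x560x3 uint8, red, green, blue), "vertical_fov" (degrees; the focal length in pixels is half the picture's height over the tangent of half this angle, whatever the lens; pixels are square), "cx", "cy" (the principal point, pixels), "dist" ([k1, k2, p1, p2, k3] as OpenCV has them; the pictures are not rectified), "pose" (4x4, takes a point from camera to world coordinates). Camera axes: x right, y down, z forward; pixel columns grow to the right and rows downward; lengths in mm; the calibration is good to about 2 mm. A picture is of the moment at which its call begins. There is no depth.
- ctrl.finish_job(): hands the job in; it is judged then, once.
Trained networks look in the newest picture that a camera, given by its name, has taken for a name from the list of things; names that differ only in an ending like _2 or _b are one class to them, and where a whole thing is asked for, a point or a joint stands for the part that bears it (a point fixed in the world has none). Each returns a list of dicts, best first, with "p" (0 to 1); they miss things now and then, are a little off and sometimes report something else, mostly with a low value. They report only what shows in the picture. A call takes as long as a camera call. They do not tell look-alikes from the thing itself.
- models.boxes_of(camera, query): "at" ([x, y, z] in mm, in world coordinates, good to about 4 mm: the middle of the surface that is visible of it).
The state is a dict: "time_s": time; "joints": joint angles; "dq": joint speeds; "tau": joint torques, N m; "eef_pos": TCP position; "ee_rot": TCP orientation; "force": force on the tool from outside, world axes, zero at the start; "wrist_torque": the same for the moment, N m; "grip_width": opening from 0.0 (shut) to 1.0 (fully open); "grip_force": force on a finger pad.
Only numpy, scipy, OpenCV 4.12 (cv2) and the standard library are available. Lean on these libraries where they do the work, as an engineer would, in place of code of your own. Each camera call takes 0.05 s, during which the arm holds its last target. There are 200 camera calls.

## Task

Leak-test the bell jar for the lesson: carry it by its blue knob from the bench to the vacuum pump's plate and set it mouth down over the brass standpipe without dropping it, centred so that its rim lies all round on the black gasket, and let go of it. Then take the pump's handle and draw the sprung rod straight out until its red ring has just come fully out of the barrel's mouth, and finish still gripping the handle and holding the rod there, because the spring pulls it back in. Leave the other glassware and things on the bench where they are.

Things in the scene. Friction and masses are not known exactly. Their poses are not given: they have to be found in the camera images.
- jar: Clear glass bell jar, open at the bottom, standing mouth down on the bench, about 0.25 to 0.5 kg. Origin: centre of its rim's underside; z up along its axis. Flange at the rim 100 mm outside diameter (84 mm or more inside), wall 92 mm diameter, inside free height 88 mm, dome top at 112 mm, then a 16 mm thick neck, then a blue cylindrical knob 26 mm in diameter from 120 to 146 mm above the origin (the grip, from above).
- pump: Vacuum set screwed to the bench: wooden board 130 x 320 mm, 22 mm high on feet, carrying the round pump plate at its +y end and a horizontal hand pump (barrel 40 mm diameter, end caps 47 mm, axis 67 mm above the bench). Origin on the bench under the pump's axis, 130 mm along its -y from the plate's centre; the pump's axis is parallel to the origin's y axis and above it; the rod comes out at the -y end. z up.
- seat (a point): Centre of the black gasket's top face on the pump plate, 38 mm above the bench: the jar's origin belongs here. The gasket is 116 mm in outside and 60 mm in inside diameter, so the rim lies wholly on it when centred within 8 mm. A brass standpipe (16 mm cap) stands upright at the centre, its top 45 mm above this point. Axes as pump.
- mouth (a point): Centre of the barrel's mouth (face of the brass gland nut, 24 mm diameter), where the rod comes out towards -y of pump; 115 mm along -y from pump's origin, 67 mm above the bench.
- handle (a point): Middle of the black spool-shaped pull handle on the rod's axis, moving with the rod; 52 mm outside the mouth with the rod in, 67 mm above the bench. The handle's waist is a round bar 24 mm in diameter and 38 mm long along the rod, between flanges of 34 mm (inner) and 40 mm (outer) diameter; grip the waist from above, across the rod. Outside the mouth there are 28 mm of bare 10 mm rod when it is in.
- pump_rod (a joint): How far the pump's rod is drawn out, in m: 0 fully in (as at the start), stop at 0.085. It slides along -y of pump. An inner spring pulls it back: about 4 N at 0, 11 N at 0.06, 13.5 N at 0.085. The 8 mm wide red ring on the rod is hidden at 0, starts to show at 0.052 and has just come fully out at 0.060.
- flask: Conical glass flask, 64 mm diameter, 104 mm tall; leave alone. It and the jar may swap places. Origin: centre of the underside.
- beaker: Small glass beaker, 42 mm diameter, 60 mm tall, in front of the pump; leave alone. Origin: centre of the underside.
- bulb: Red rubber pipette bulb, 60 mm ball with two side tubes (about 130 mm over all), 42 mm high, behind the pump; leave alone. Origin: centre of the underside.
- stopper: Brown rubber stopper, 30 mm diameter, 28 mm tall, in front of the pump; leave alone. Origin: centre of the underside.
- holder: Wooden test tube holder lying flat along its x, 150 x 26 x 16 mm; leave alone. Origin: underside, near its middle.
- dish: Shallow glass dish, 60 mm diameter, 14 mm tall, behind the plate; leave alone. Origin: centre of the underside.
- washbottle: White wash bottle with red cap and bent spout, 68 mm diameter, 205 mm tall, at the back; leave alone. Origin: centre of the underside.
Things that resemble listed ones, but are neither listed nor needed, are in the scene too. What is shaped like the jar but green or turquoise is not meant.

How it is judged (in metres and radians):
On the way, in this order (a step that is already met when the one before it is completed fails the run):
1. the bell jar stands released on the gasket over the standpipe, with the pump rod still in (horizontal distance between jar and seat below 0.008 m and z of jar in the frame of seat between -0.003 and 0.003 m and angle between jar's own z axis and vertical below 0.04 rad and contact force between jar and the arm below 0.1 N and contact force between jar and the fingers below 0.1 N and value of joint pump_rod below 0.01 m), for 0.3 s.
2. the fingers hold the rod drawn out to its red ring (value of joint pump_rod between 0.056 and 0.068 m and contact force between the fingers and pump_rod above 4 N), for 0.3 s.
At the end, for the whole second after the job is handed in: Jar upright (0.04 rad), released, at rest on the gasket, within 8 mm of its centre and 3 mm of its height; rod held still by the fingers (over 4 N, no loose thing on it), drawn out 56 to 68 mm (ring just out: 60 mm); no bystander over 30 mm from its start (all of step 2 and horizontal distance between jar and seat below 0.008 m and z of jar in the frame of seat between -0.003 and 0.003 m and angle between jar's own z axis and vertical below 0.04 rad and contact force between jar and the arm below 0.1 N and contact force between jar and the fingers below 0.1 N and linear speed of jar below 0.01 m/s and velocity of joint pump_rod between -0.005 and 0.005 m/s and contact force between pump_rod and flask below 0.2 N and contact force between pump_rod and beaker below 0.2 N and contact force between pump_rod and bulb below 0.2 N and contact force between pump_rod and stopper below 0.2 N and contact force between pump_rod and holder below 0.2 N and contact force between pump_rod and dish below 0.2 N and contact force between pump_rod and washbottle below 0.2 N and contact force between pump_rod and jar below 0.2 N and distance of each of flask, beaker, bulb, stopper, holder, dish, washbottle from where it was at the start of the episode below 0.03 m); the arm keeps its last pose, push and grip.
It fails at once if the bell jar is dropped (falls faster than 0.35 m/s out of the fingers) (linear speed of jar above 0.35 m/s and contact force between jar and the fingers below 0.1 N).
It fails at once if the bell jar is tipped over (angle between jar's own z axis and vertical above 0.7 rad).
It fails at once if the rod is drawn before the bell jar is on the plate (value of joint pump_rod above 0.03 m and not (horizontal distance between jar and seat below 0.02 m and z of jar in the frame of seat below 0.01 m)).
It fails at once if a bystander is pushed more than 30 mm or knocked over (distance of any of flask, beaker, bulb, stopper, holder, dish, washbottle from where it was at the start of the episode above 0.03 m or angle between any of flask, beaker, bulb, stopper, holder, dish, washbottle's own z axis and vertical above 0.5 rad).
It also fails if it takes over 54 s, if anything falls off the work surface, if the arm or the gripper's body presses on something with over 40 N, if the wrist force passes 120 N, or if a joint passes its speed limit or range.

## Working session

There is one attempt and no reset: what is moved stays moved. The work goes in short steps, Python scripts to look and compute and a shell command to move; the robot and the scene stay as the last step left them, time stands still between calls to the robot, and variables do not carry over. Pictures are saved under pics/ and viewed, at most 10 in all, crops included, and the job is handed in when it is done.

```bash
mkdir -p pics; cat > h.py <<'E'
import numpy as np,cv2
from rig import ctrl,viewer,models
def cap(n,f=None):
    c=viewer.capture(n)
    if f: cv2.imwrite('pics/'+f,c['color'][:,:,::-1])
    return c
def K(c):
    f=210/np.tan(np.radians(c['vertical_fov'])/2)
    return np.array([[f,0,c['cx']],[0,f,c['cy']],[0,0,1.]])
def ray(c,u,v,z):
    p=cv2.undistortPoints(np.array([[[u,v]]],float),K(c),np.array(c['dist']))[0,0]
    P=np.array(c['pose']);d=P[:3,:3]@[p[0],p[1],1];o=P[:3,3]
    return (o+d*(z-o[2])/d[2]).round(1)
def proj(c,X):
    P=np.linalg.inv(np.array(c['pose']));r=cv2.Rodrigues(P[:3,:3])[0]
    return cv2.projectPoints(np.array(X,float).reshape(-1,1,3),r,P[:3,3],K(c),np.array(c['dist']))[0].reshape(-1,2).round(1)
E
python3 - <<'E'
from h import *
a=cap('scene','s1.png');b=cap('top','t1.png')
print(np.array(a['pose'])[:3,3],np.array(b['pose'])[:3,3])
s=ctrl.sense();print(s['eef_pos'],s['ee_rot'],s['grip_width'],ctrl.grasp_offset)
for n in ['jar','pump','handle','mouth','seat','pump_rod','flask','beaker','bulb','stopper','holder','dish','washbottle']:
  for c,cc in(('scene',a),('top',b)):
    try: print(n,c,[(np.round(d['at']),round(d['p'],2),proj(cc,d['at'])[0]) for d in models.boxes_of(c,n)][:4])
    except Exception as e: print(n,e)
E
```

```text
[1257.17731424 -325.28994082  688.83994804] [431.28577063 110.09784058 958.99027896]
[ 216.29081739 -478.0881428   201.01262641] [-5.65525650e-04  9.77531030e-01  2.10790810e-01  1.92887872e-05] 0.9986614213311877 18.700000000000003
jar scene [(array([491., 437.,  74.]), 0.96, array([378.1, 151.5])), (array([604., 266.,  79.]), 0.95, array([354. , 192.1])), (array([777., 140.,  97.]), 0.73, array([360.1, 250.6]))]
jar top [(array([566., 274., 102.]), 0.67, array([197.3, 210.3])), (array([745., 150., 100.]), 0.65, array([259.9, 125.5]))]
pump scene [(array([550., -65.,  32.]), 0.89, array([210.2, 247.4]))]
pump top [(array([506., -30.,  33.]), 0.57, array([344.2, 243.4]))]
handle scene [(array([ 570., -230.,   72.]), 0.73, array([133.7, 268.6])), (array([544., -64.,  32.]), 0.53, array([209.6, 245.7]))]
handle top [(array([ 558., -219.,   74.]), 0.65, array([438.5, 216.6]))]
mouth scene [(array([548., -66.,  33.]), 0.89, array([209.1, 246.9])), (array([414., -72.,  42.]), 0.63, array([181.6, 211.5]))]
mouth top [(array([512., -25.,  32.]), 0.84, array([341.7, 240.4]))]
seat scene [(ar
[... 1165 characters left out ...]
, -216.,   18.]), 0.67, array([167.4, 325.7])), (array([417., -75.,  42.]), 0.63, array([180.7, 212.2]))]
holder top [(array([ 677., -214.,   14.]), 0.71, array([423.1, 167.8]))]
dish scene [(array([604.,  56.,   1.]), 0.9, array([273.6, 252.5])), (array([546., -67.,  35.]), 0.69, array([208.4, 245.6])), (array([ 568., -225.,   73.]), 0.68, array([135.6, 266.3]))]
dish top [(array([607.,  55.,   6.]), 0.91, array([303.6, 199. ])), (array([732., 273., 116.]), 0.33, array([199.3, 128.9]))]
washbottle scene [(array([766., 270.,  94.]), 0.88, array([407.3, 224.7]))]
washbottle top [(array([730., 274., 117.]), 0.71, array([198.4, 129.5])), (array([607.,  57.,   4.]), 0.56, array([302.7, 199.3]))]
```

View pics/s1.png

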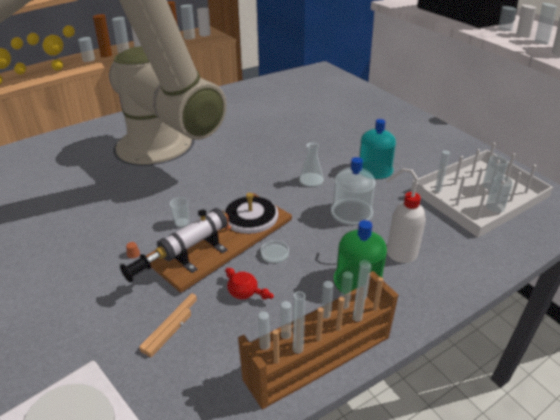

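View pics/t1.png

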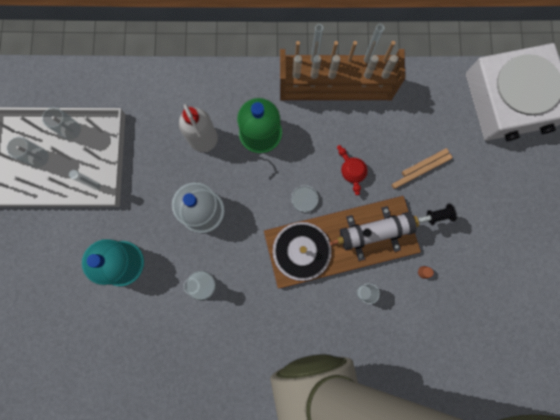

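The clear jar is at scene (355,190), with its blue knob at (356,165); in top the knob is at (190,200). Possible mix-ups are the green jar at scene (365,250) and the turquoise one at (378,150). The gasket is at top (302,250) and the handle at top (440,215).

```bash
cat > m.py <<'E'
from h import *
from scipy.optimize import least_squares
def blob(c,box,kind):
    u0,v0,u1,v1=box;im=c['color'][v0:v1,u0:u1].astype(int);r,g,b=im[...,0],im[...,1],im[...,2]
    m={'blue':(b>1.6*g)&(b>r*2)&(b>80),'dark':im.max(2)<45}[kind].astype(np.uint8)
    n,l,s,ce=cv2.connectedComponentsWithStats(m);i=1+s[1:,4].argmax()
    cnt=cv2.findContours((l==i).astype(np.uint8),0,1)[0][0]
    x,y,w,h,a=s[i];return ce[i]+[u0,v0],(x+u0,y+v0,w,h,a),cnt[:,0]+[u0,v0]
def tri(cs,us):
    def f(X): return np.concatenate([proj2(c,X)-u for c,u in zip(cs,us)])
    r=least_squares(f,[500,100,80]);return r.x.round(1),np.abs(r.fun).max().round(2)
def proj2(c,X):
    P=np.linalg.inv(np.array(c['pose']));r=cv2.Rodrigues(P[:3,:3])[0]
    return cv2.projectPoints(np.array(X,float).reshape(-1,1,3),r,P[:3,3],K(c),np.array(c['dist']))[0].ravel()
E
python3 - <<'E'
from m import *
a=cap('scene');b=cap('top')
ka,kb=blob(a,(340,150,370,180),'blue'),blob(b,(175,185,215,225),'blue')
print('knob',ka[:2],kb[:2],tri([a,b],[ka[0],kb[0]]),ray(b,*kb[0],138))
for n,c,box in(('s',a,(215,190,285,235)),('t',b,(268,220,338,285))):
    g=blob(c,box,'dark');e=cv2.fitEllipse(cv2.convexHull(g[2].astype(np.int32)))
    pts=np.array([ray(c,u,v,38) for u,v in g[2]]);
    q,rr=cv2.minEnclosingCircle(pts[:,:2].astype(np.float32))
    print('gasket',g[1],e,ray(c,*e[0],38),q,rr)
ha,hb=blob(a,(115,245,155,285),'dark'),blob(b,(422,200,462,230),'dark')
print('handle',ha[:2],hb[:2],tri([a,b],[ha[0],hb[0]]),ray(b,*hb[0],67),ray(a,*ha[0],67))
A=cv2.resize(a['color'][140:230,310:410],None,fx=4,fy=4,interpolation=2);B=cv2.resize(b['color'][190:290,260:470],None,fx=3.6,fy=3.6,interpolation=2)
H=np.zeros((360,800,3),np.uint8);H[:,:400]=A;H2=np.zeros((600,800,3),np.uint8)
B=cv2.resize(b['color'][180:290,255:470],(480,240),interpolation=2);H2[:360,:400]=A;H2[360:,:480]=B
cv2.imwrite('pics/c1.png',H2[:,:,::-1])
E
```

```text
knob (array([356.2173913 , 164.44927536]), (np.int32(351), np.int32(158), np.int32(12), np.int32(15), np.int32(138))) (array([189.05737705, 199.54098361]), (np.int32(183), np.int32(194), np.int32(13), np.int32(13), np.int32(122))) (array([582.2, 284.6, 133.8]), np.float64(0.12)) [581.6 283.8 138. ]
gasket (np.int32(226), np.int32(197), np.int32(48), np.int32(30), np.int32(604)) ((249.8166046142578, 211.4182586669922), (28.886062622070312, 48.026485443115234), 85.99169921875) [493.2  60.7  38. ] (491.47930908203125, 61.87826156616211) 54.538089752197266
gasket (np.int32(277), np.int32(226), np.int32(51), np.int32(51), np.int32(1302)) ((301.9498291015625, 250.74671936035156), (50.810604095458984, 51.62458419799805), 130.40414428710938) [489.4  61.1  38. ] (490.0, 61.20000076293945) 54.838958740234375
handle (array([135.11396011, 267.82905983]), (np.int32(121), np.int32(255), np.int32(30), np.int32(27), np.int32(351))) (array([443.12418301, 214.22875817]), (np.int32(427), np.int32(204), np.int32(30), np.int32(21), np.int32(306))) (array([ 564.7, -228.5,   68.9]), np.float64(1.27)) [ 564.  -231.8   67. ] [ 564.3 -226.2   67. ]
```

View pics/c1.png

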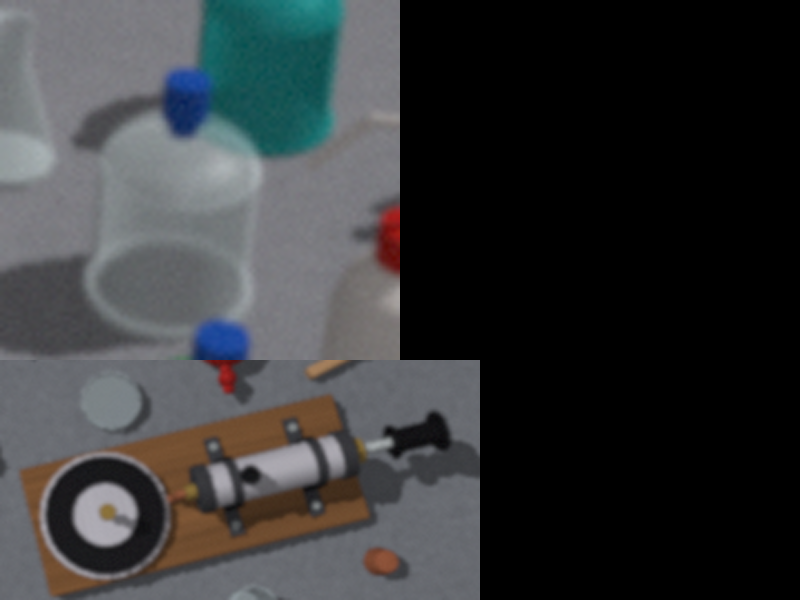

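The crop confirms the choice: the clear jar with the blue knob, with the turquoise one behind it. The gasket is centred at world (490, 61) and the handle is about (564, -228), which matches the given geometry. I turn the tool to the handle's grip yaw now, because that yaw also suits the jar.

```bash
cat > d.py <<'E'
import sys
from h import *
from scipy.spatial.transform import Rotation as R
def delta(t):
    s=ctrl.sense();q=np.array(s['ee_rot']);r=R.from_quat(q[[1,2,3,0]])
    d=r.inv().apply(np.array(t,float)-s['eef_pos']);x=r.apply([1,0,0])
    print('tcp',np.round(s['eef_pos'],1),'phi',np.arctan2(x[1],x[0]).round(4),'zdir',r.apply([0,0,1]).round(3),'tooldelta mm',d.round(1),'F',np.round(s['force'],1),'w',round(s['grip_width'],3),'gf',np.round(s['grip_force'],1),'t',round(s['time_s'],1),'j',np.round(s['joints'],2))
if __name__=='__main__': delta([float(v) for v in sys.argv[1:4]])
E
python3 -m pendant '0 0 -0.005 -0.1745;0 0 -0.005 -0.1745;0 0 -0.005 -0.1745;0 0 -0.005 -0.1745;0 0 -0.005 -0.1745;0 0 -0.005 -0.1745;0 0 -0.005 -0.1745;0 0 -0.005 -0.1745;0 0 0 0;0 0 0 0' 1 40
python3 d.py 582 284.5 230
```

```text
time_s: 2.75
eef_pos: [216.3, -478.3, 241.3]
ee_rot: [-0.0, 0.615, 0.789, 0.0]
force: [0.6, 0.5, -0.1]
grip_width: 1.002
grip_force: 0.0
tcp [ 216.3 -478.3  241.3] phi 1.8174 zdir [-0.  0. -1.] tooldelta mm [650.4 540.8  11.5] F [ 0.6  0.5 -0.1] w 1.002 gf 0.0 t 2.8 j [-1.37  0.29  1.43 -0.    1.43 -1.62]
```

```bash
python3 -m pendant '0.0383 0.0318 0 0;0.0383 0.0318 0 0;0.0383 0.0318 0 0;0.0383 0.0318 0 0;0.0383 0.0318 0 0;0.0383 0.0318 0 0;0.0383 0.0318 0 0;0.0383 0.0318 0 0;0.0383 0.0318 0 0;0.0383 0.0318 0 0' >/dev/null
python3 -m pendant '0.0383 0.0318 0 0;0.0383 0.0318 0 0;0.0383 0.0318 0 0;0.0383 0.0318 0 0;0.0383 0.0318 0 0;0.0383 0.0318 0 0;0.0383 0.0318 0 0;0 0 0 0;0 0 0 0' >/dev/null
python3 d.py 582 284.5 117
python3 - <<'E'
from m import *
a=cap('scene','s2.png');b=cap('top','t2.png')
ka=blob(a,(340,150,370,180),'blue');print(ka[:2])
H=np.hstack([cv2.resize(a['color'][90:230,300:420],(400,466)),cv2.resize(b['color'][140:270,130:250],(400,466))])
cv2.imwrite('pics/c2.png',H[:,:,::-1])
E
```

```text
tcp [578.9 285.8 241.2] phi 1.8194 zdir [-0.001 -0.    -1.   ] tooldelta mm [ -2.    2.8 124.2] F [ 0.5  0.1 -0.2] w 0.996 gf 0.0 t 5.1 j [ 0.28  0.57  1.01 -0.    1.56  0.03]
(array([356.21323529, 164.45588235]), (np.int32(351), np.int32(158), np.int32(11), np.int32(15), np.int32(136)))
```

View pics/c2.png

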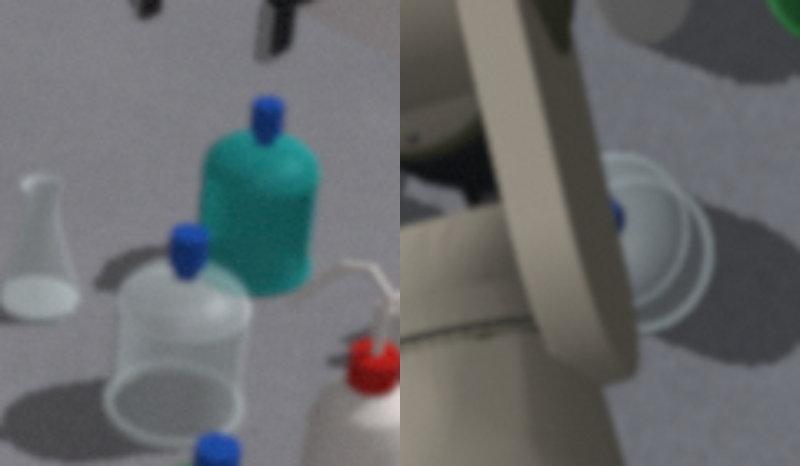

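The view shows the fingers above the jar and the way down is clear: the knob is at scene (356,164) and the finger tips are at about (322,92) and (382,98). I descend and grip.

```bash
python3 -m pendant '-0.002 0.003 0.03 0;0 0 0.03 0;0 0 0.03 0;0 0 0.02 0;0 0 0.014 0;0 0 0 0;0 0 0 0;0 0 0 0' >/dev/null
python3 d.py 582 284.5 117
python3 -m pendant '0 0 0 0;0 0 0 0;0 0 0 0;0 0 0 0;0 0 0 0;0 0 0 0;0 0 0 0;0 0 0 0' 0 40
python3 d.py 582 284.5 117
```

```text
tcp [582.8 285.1 118.4] phi 1.8207 zdir [ 0.001  0.    -1.   ] tooldelta mm [-0.4 -1.   1.4] F [0.3 0.3 0.5] w 1.002 gf 0.0 t 6.2 j [ 0.27  0.65  1.2  -0.    1.29  0.02]
time_s: 7.22
eef_pos: [582.5, 285.1, 117.5]
ee_rot: [-0.0, 0.613, 0.79, 0.0]
force: [0.1, 0.7, -0.3]
grip_width: -0.002
grip_force: 0.0
tcp [582.5 285.1 117.5] phi 1.8208 zdir [-0.  0. -1.] tooldelta mm [-0.4 -0.6  0.5] F [ 0.1  0.7 -0.3] w -0.002 gf 0.0 t 7.2 j [0.27 0.65 1.2  0.   1.29 0.02]
```

The gripper shut on nothing, so I look.

```bash
python3 - <<'E'
from m import *
a=cap('scene','s3.png');b=cap('top','t3.png')
s=ctrl.sense();p=s['eef_pos'];print(proj(a,p),proj(a,[582.2,284.6,133]),proj(b,p))
H=np.hstack([cv2.resize(a['color'][90:230,300:420],(400,466)),cv2.resize(b['color'][140:270,130:250],(400,466))])
cv2.imwrite('pics/c3.png',H[:,:,::-1])
E
```

```text
[[356.  170.6]] [[356.3 164.7]] [[190.6 201. ]]
```

View pics/c3.png

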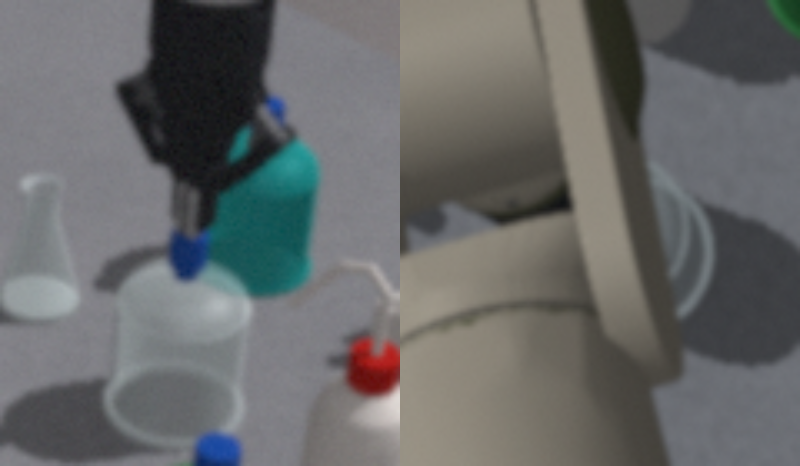

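```bash
python3 - <<'E'
from m import *
a=cap('scene')
print(blob(a,(340,150,370,185),'blue')[:2])
y=np.array([.969,.247,0])
for z in(241,254,267):print(z,[proj(a,np.array([578.9,285.8,z])+k*y)[0] for k in(-50,0,50)])
for z in(117,127,137,147,157):print(z,proj(a,[582.5,285.1,z])[0])
im=cv2.imread('pics/s3.png');i2=cv2.imread('pics/s2.png')
H=np.hstack([cv2.resize(im[140:185,335:380],(400,400),interpolation=0),cv2.resize(i2[70:130,325:400],(400,320))[:, :].copy() if 0 else cv2.resize(i2[60:135,320:395],(400,400),interpolation=0)])
cv2.imwrite('pics/c4.png',H)
E
```

```text
(array([356.25714286, 165.93333333]), (np.int32(351), np.int32(160), np.int32(11), np.int32(13), np.int32(105)))
241 [array([340.9, 112.6]), array([359.9, 119.8]), array([379.8, 127.5])]
254 [array([341.3, 107. ]), array([360.4, 114.2]), array([380.5, 121.8])]
267 [array([341.7, 101.4]), array([360.9, 108.5]), array([381.2, 116. ])]
117 [356.  170.8]
127 [356.4 167. ]
137 [356.7 163.2]
147 [357.1 159.3]
157 [357.5 155.3]
```

View pics/c4.png

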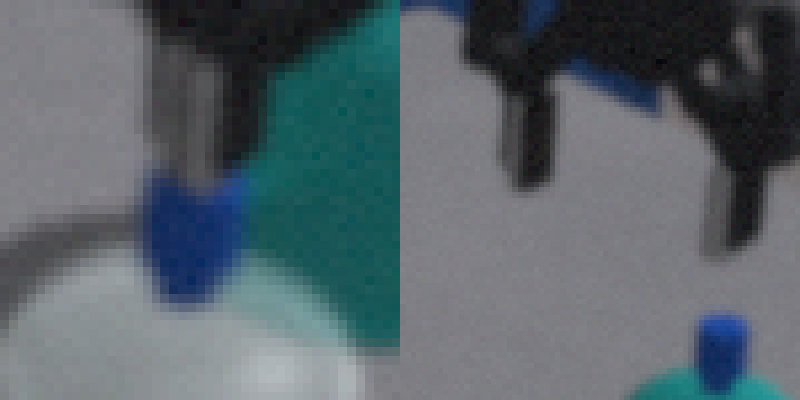

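The close view shows the shut finger tips sitting just above the knob top at scene (358,161), about 28 mm higher than the reported TCP would put them. The open fingers show the same offset, at (343,95) and (382,107). So the true tip height is about the reported z plus 29. I open and go 29 mm lower.

```bash
python3 -m pendant '0 0 0 0;0 0 0 0;0 0 0 0;0 0 0 0;0 0 0 0;0 0 0 0' 1 40 >/dev/null
python3 -m pendant '0 0 0.01 0;0 0 0.01 0;0 0 0.009 0;0 0 0 0;0 0 0 0'
python3 - <<'E'
from m import *
a=cap('scene','s4.png')
print(blob(a,(340,150,370,185),'blue')[:2])
cv2.imwrite('pics/c5.png',cv2.resize(a['color'][110:200,310:410],(600,540),interpolation=2)[:,:,::-1])
E
```

```text
time_s: 8.75
eef_pos: [582.6, 285.1, 88.7]
ee_rot: [0.0, 0.613, 0.79, 0.0]
force: [-0.2, 0.1, 0.5]
grip_width: 1.0
grip_force: 0.0
(array([356.25547445, 164.43065693]), (np.int32(351), np.int32(158), np.int32(12), np.int32(15), np.int32(137)))
```

View pics/c5.png

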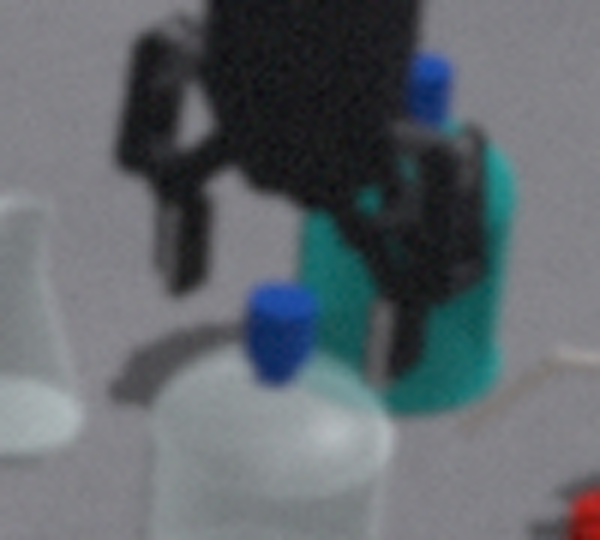

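The finger tips are at crop (182,290) and (390,380) and straddle the knob at (283,335). Their midpoint is at z≈130 while open, so about 117 when shut. I close.

```bash
python3 -m pendant '0 0 0 0;0 0 0 0;0 0 0 0;0 0 0 0;0 0 0 0;0 0 0 0;0 0 0 0' 0 50
python3 -m pendant '0 0 -0.005 0;0 0 -0.01 0;0 0 -0.02 0;0 0 -0.02 0;0 0 -0.02 0;0 0 -0.02 0;0 0 -0.015 0;0 0 0 0;0 0 0 0'
python3 d.py 490.5 61.2 198
python3 - <<'E'
from m import *
a=cap('scene','s5.png')
cv2.imwrite('pics/c6.png',cv2.resize(a['color'][60:220,280:440],(560,560),interpolation=2)[:,:,::-1])
E
```

```text
time_s: 9.68
eef_pos: [582.3, 285.0, 88.7]
ee_rot: [-0.0, 0.613, 0.79, -0.0]
force: [-4.0, -0.6, 6.0]
grip_width: 0.289
grip_force: 49.4
time_s: 10.8
eef_pos: [582.2, 284.9, 197.5]
ee_rot: [-0.0, 0.613, 0.79, -0.001]
force: [0.5, -0.3, -4.9]
grip_width: 0.288
grip_force: 49.6
tcp [582.2 284.9 197.5] phi 1.8207 zdir [-0.002 -0.    -1.   ] tooldelta mm [-194.1 -144.2   -0.3] F [ 0.5 -0.3 -4.9] w 0.288 gf 49.6 t 10.8 j [ 0.27  0.6   1.08 -0.    1.46  0.02]
```

View pics/c6.png

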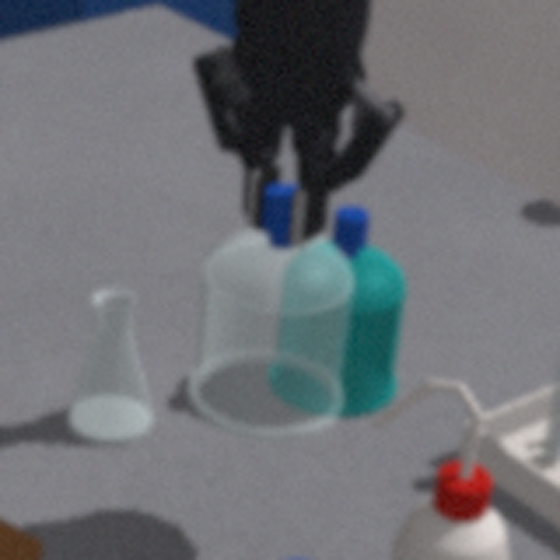

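The jar is held upright by the knob, with about 0.5 kgf of load, clear of everything and with its rim at z≈109. I carry it over the seat.

```bash
python3 -m pendant '-0.0097 -0.0072 0 0;-0.0194 -0.0144 0 0;-0.0272 -0.0202 0 0;-0.0272 -0.0202 0 0;-0.0272 -0.0202 0 0;-0.0272 -0.0202 0 0;-0.0272 -0.0202 0 0;-0.0194 -0.0144 0 0;-0.0097 -0.0072 0 0;0 0 0 0' >/dev/null
python3 -m pendant '0 0 0 0;0 0 0 0;0 0 0 0' >/dev/null
python3 d.py 490.5 61.3 126.5
python3 - <<'E'
from m import *
a=cap('scene','s6.png');b=cap('top','t6.png')
s=ctrl.sense();x,y,z=s['eef_pos'];print('predicted knob',proj(a,[x,y,z-88.7+133]),proj(a,[490.5,61.2,83]))
t=np.linspace(0,2*np.pi,60)
A=a['color'].copy();S=4
u0,v0=190,110;A=cv2.resize(A[v0:v0+140,u0:u0+130],None,fx=S,fy=S,interpolation=2)
for cx,cy,cz,r,col in((x,y-.3,z-88.7,50,(255,0,0)),(490.5,61.2,38,58,(255,255,0))):
    p=proj(a,np.c_[cx+r*np.cos(t),cy+r*np.sin(t),0*t+cz]);cv2.polylines(A,[((p-[u0,v0]+.5)*S).astype(int).reshape(-1,1,2)],True,col,1)
cv2.imwrite('pics/c7.png',A[:,:,::-1])
print(blob(a,(190,100,320,230),'blue')[:2])
E
```

```text
tcp [490.9  61.6 198.4] phi 1.8214 zdir [-0.  0. -1.] tooldelta mm [-0.2 -0.4 71.9] F [-0.4  0.4 -3.9] w 0.285 gf 49.7 t 12.5 j [-0.11  0.25  1.59  0.    1.3  -0.36]
predicted knob [[244.8 129.5]] [[248.4 194.4]]
(array([242.14117647, 128.45882353]), (np.int32(239), np.int32(121), np.int32(7), np.int32(18), np.int32(85)))
```

View pics/c7.png

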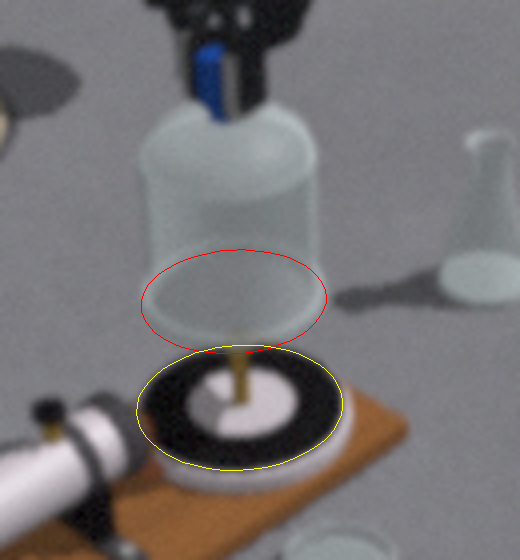

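The jar is upright over the plate. The predicted rim (red) matches the seen rim within about 2 px, the gasket circle (yellow) fits, and the standpipe at crop (240,340) is under the jar's centre. I lower slowly.

```bash
python3 -m pendant '0 0 0.015 0;0 0 0.015 0;0 0 0.015 0;0 0 0.01 0;0 0 0.007 0;0 0 0.004 0;0 0 0 0;0 0 0 0' >/dev/null
python3 d.py 491 61.3 126.5
python3 -m pendant '0 0 0.002 0;0 0 0.002 0;0 0 0 0;0 0 0 0'
python3 - <<'E'
from m import *
a=cap('scene','s7.png')
s=ctrl.sense();x,y,z=s['eef_pos']
t=np.linspace(0,2*np.pi,60);S=5
u0,v0=190,130;A=cv2.resize(a['color'][v0:v0+115,u0:u0+120],None,fx=S,fy=S,interpolation=2)
for cx,cy,cz,r,col in((x,y-.3,z-88.7,50,(255,0,0)),):
    p=proj(a,np.c_[cx+r*np.cos(t),cy+r*np.sin(t),0*t+cz]);cv2.polylines(A,[((p-[u0,v0]+.5)*S).astype(int).reshape(-1,1,2)],True,col,1)
cv2.imwrite('pics/c8.png',A[:,:,::-1])
E
```

```text
tcp [491.   61.2 132.8] phi 1.8208 zdir [ 0.001 -0.    -1.   ] tooldelta mm [0.1 0.  6.3] F [ 0.2 -0.3 -4.5] w 0.283 gf 49.7 t 13.6 j [-0.11  0.31  1.69 -0.    1.14 -0.36]
time_s: 14.08
eef_pos: [490.8, 61.2, 128.5]
ee_rot: [0.0, 0.613, 0.79, 0.0]
force: [0.2, 0.3, -4.6]
grip_width: 0.285
grip_force: 49.7
```

View pics/c8.png

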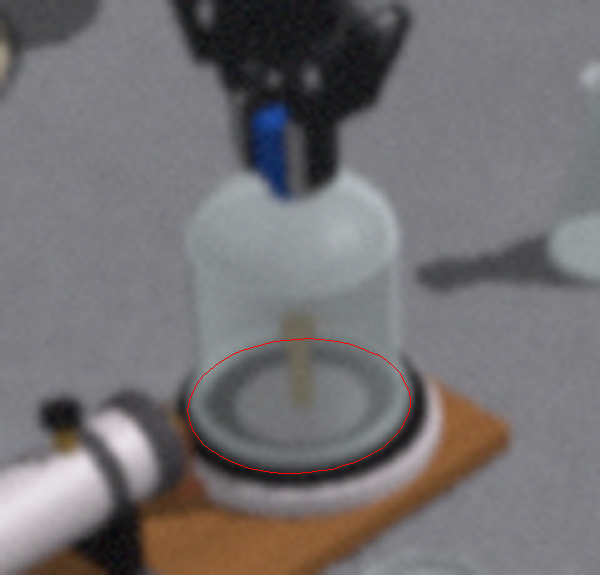

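The rim is almost on the gasket. Black shows all round, about 10 px on the left and 18 px on the right at 5x, so I nudge 1.5 mm to the right and lower until the weight comes off.

```bash
python3 -m pendant '0.0015 0 0.001 0;0 0 0.001 0;0 0 0 0;0 0 0 0'; python3 -m pendant '0 0 0.0007 0;0 0 0 0;0 0 0 0'
```

```text
time_s: 14.62
eef_pos: [490.5, 62.7, 126.6]
ee_rot: [0.0, 0.613, 0.79, 0.0]
force: [-0.5, 0.9, -2.2]
grip_width: 0.285
grip_force: 49.9
time_s: 15.0
eef_pos: [490.5, 62.6, 126.6]
ee_rot: [0.0, 0.613, 0.79, 0.0]
force: [-3.8, -0.2, 4.3]
grip_width: 0.287
grip_force: 50.7
```

Contact: the force went from -4.6 to +4.3 N. I release and rise.

```bash
python3 -m pendant '0 0 0 0;0 0 0 0;0 0 0 0;0 0 0 0;0 0 0 0;0 0 0 0' 1 40
python3 -m pendant '0 0 -0.01 0;0 0 -0.02 0;0 0 -0.03 0;0 0 -0.03 0;0 0 -0.02 0;0 0 0 0;0 0 0 0' >/dev/null
python3 d.py 563.5 -226.6 237
python3 - <<'E'
from m import *
a=cap('scene','s8.png');b=cap('top','t8.png')
k=blob(a,(190,110,320,230),'blue');print(k[:2],proj(a,[491,61.5,38+133]))
S=4;u0,v0=180,125
cv2.imwrite('pics/c9.png',cv2.resize(a['color'][v0:v0+125,u0:u0+130],None,fx=S,fy=S,interpolation=2)[:,:,::-1])
E
```

```text
time_s: 15.75
eef_pos: [490.4, 62.7, 125.8]
ee_rot: [-0.0, 0.613, 0.79, 0.0]
force: [-0.3, -0.3, -1.2]
grip_width: 0.998
grip_force: 0.0
tcp [490.1  62.7 235.1] phi 1.8208 zdir [-0.001  0.    -1.   ] tooldelta mm [-298.5   -0.4   -2. ] F [-0.7  0.6 -0.4] w 1.0 gf 0.0 t 16.6 j [-0.11  0.22  1.53  0.    1.39 -0.36]
(array([247.08917197, 159.75796178]), (np.int32(242), np.int32(152), np.int32(11), np.int32(17), np.int32(157))) [[246.6 160.2]]
```

View pics/c9.png

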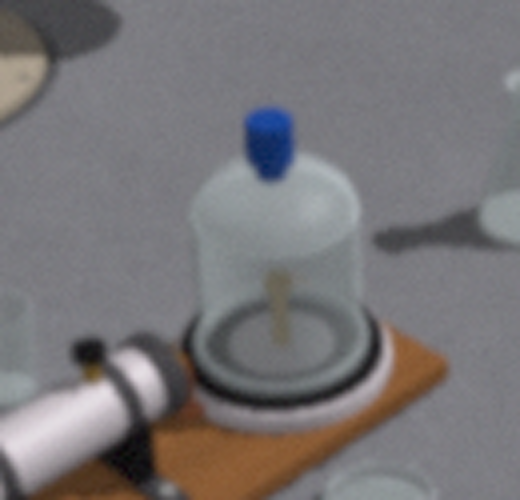

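The jar stands free and upright on the gasket, with black showing all round the rim; the knob at (247,160) is where a centred jar should put it. Next is the handle.

```bash
python3 -m pendant '-0.0426 0 0 0;-0.0426 0 0 0;-0.0426 0 0 0;-0.0426 0 0 0;-0.0426 0 0 0;-0.0426 0 0 0;-0.0429 0 0 0;0 0 0 0;0 0 0 0' >/dev/null
python3 -m pendant '0 0 0.04 0;0 0 0.04 0;0 0 0.04 0;0 0 0.03 0;0 0 0 0;0 0 0 0' >/dev/null
python3 d.py 564.2 -227 19
python3 - <<'E'
from m import *
a=cap('scene','s9.png')
hb=blob(a,(118,245,150,285),'dark');print(hb[:2])
E
```

```text
tcp [ 565.  -226.3   87.5] phi 1.8215 zdir [ 0.002 -0.001 -1.   ] tooldelta mm [-0.3 -1.  68.5] F [-0.2 -0.3  0.2] w 1.002 gf 0.0 t 18.6 j [-0.57  0.6   1.38  0.    1.17 -0.82]
(array([134.83381924, 268.13411079]), (np.int32(121), np.int32(257), np.int32(29), np.int32(25), np.int32(343)))
```

```bash
python3 -m pendant '0 -0.001 0.02 0;0 0 0.02 0;0 0 0.015 0;0 0 0.008 0;0 0 0.005 0;0 0 0 0;0 0 0 0'
python3 -m pendant '0 0 0 0;0 0 0 0;0 0 0 0;0 0 0 0;0 0 0 0;0 0 0 0;0 0 0 0;0 0 0 0' 0 80
```

```text
time_s: 19.52
eef_pos: [563.6, -227.0, 18.3]
ee_rot: [0.0, 0.613, 0.79, 0.0]
force: [-0.5, -0.5, -0.2]
grip_width: 0.999
grip_force: 0.0
time_s: 20.52
eef_pos: [562.5, -227.0, 18.2]
ee_rot: [-0.001, 0.613, 0.79, -0.001]
force: [-4.6, -0.0, 4.7]
grip_width: 0.258
grip_force: 78.0
```

The waist is gripped: the width is consistent with a 24 mm bar. I draw the rod 30 mm, check, then continue.

```bash
python3 -m pendant '-0.005 0 0 0;-0.008 0 0 0;-0.008 0 0 0;-0.008 0 0 0;-0.006 0 0 0;0 0 0 0;0 0 0 0'
python3 -m pendant '-0.006 0 0 0;-0.008 0 0 0;-0.008 0 0 0;-0.003 0 0 0;0 0 0 0;0 0 0 0;0 0 0 0'
python3 - <<'E'
from m import *
a=cap('scene','s10.png');b=cap('top','t10.png')
# red ring along rod axis (z=67): mean colour at distance d outside the mouth
S=np.array([491,61.3,67]);D=np.array([.247,-.969,0]);m=S+245*D
for d in range(-8,34,2):
    o=[]
    for c in(a,b):
        u,v=proj(c,m+d*D+[0,0,5])[0];o.append(c['color'][int(round(v)),int(round(u))].tolist())
    print(d,o)
s=ctrl.sense();print('drawn',(np.array(s['eef_pos'])-[562.5,-227,18.2])@D)
E
```

```text
time_s: 21.4
eef_pos: [570.8, -259.8, 18.1]
ee_rot: [-0.002, 0.613, 0.79, -0.0]
force: [-8.4, 5.5, 7.2]
grip_width: 0.252
grip_force: 78.5
time_s: 22.28
eef_pos: [576.8, -283.4, 18.1]
ee_rot: [-0.003, 0.613, 0.79, 0.0]
force: [-8.5, 7.6, 10.0]
grip_width: 0.26
grip_force: 78.6
-8 [[153, 122, 56], [61, 57, 52]]
-6 [[153, 122, 56], [65, 58, 50]]
-4 [[126, 90, 42], [115, 93, 49]]
-2 [[111, 65, 31], [115, 93, 49]]
0 [[139, 48, 39], [118, 94, 48]]
2 [[154, 71, 66], [111, 72, 39]]
4 [[170, 133, 132], [118, 59, 55]]
6 [[161, 145, 139], [128, 92, 92]]
8 [[173, 171, 169], [131, 123, 123]]
10 [[169, 164, 164], [129, 132, 133]]
12 [[170, 170, 169], [129, 134, 136]]
14 [[168, 165, 164], [131, 135, 136]]
16 [[169, 168, 166], [130, 135, 136]]
18 [[164, 155, 155], [129, 134, 135]]
20 [[167, 162, 159], [128, 132, 133]]
22 [[167, 162, 159], [130, 135, 136]]
24 [[168, 168, 167], [130, 135, 136]]
26 [[163, 161, 159], [131, 136, 137]]
28 [[167, 167, 165], [127, 131, 133]]
30 [[157, 155, 157], [129, 133, 134]]
32 [[163, 164, 164], [130, 134, 136]]
drawn 58.18591168124156
```

```bash
python3 -m pendant '-0.002 0 0 0;-0.0015 0 0 0;0 0 0 0;0 0 0 0;0 0 0 0;0 0 0 0'
python3 - <<'E'
from m import *
a=cap('scene','s11.png');b=cap('top','t11.png')
S=np.array([491,61.3,67]);D=np.array([.247,-.969,0]);m=S+245*D
for d in range(-6,16,2):
    o=[]
    for c in(a,b):
        u,v=proj(c,m+d*D+[0,0,5])[0];o.append(cv2.getRectSubPix(c['color'],(1,1),(float(u),float(v)))[0,0].tolist())
    print(d,o)
s=ctrl.sense();print('drawn',(np.array(s['eef_pos'])-[562.5,-227,18.2])@D)
k=blob(a,(190,110,320,230),'blue');print('jar knob',k[0])
E
```

```text
time_s: 23.12
eef_pos: [577.6, -286.7, 18.1]
ee_rot: [-0.003, 0.613, 0.79, 0.0]
force: [-10.5, 7.8, 8.7]
grip_width: 0.255
grip_force: 78.6
-6 [[147, 114, 57], [75, 65, 49]]
-4 [[124, 95, 52], [99, 82, 46]]
-2 [[111, 73, 46], [117, 95, 49]]
0 [[132, 59, 46], [118, 89, 47]]
2 [[157, 44, 37], [113, 66, 38]]
4 [[170, 58, 51], [120, 41, 31]]
6 [[169, 88, 84], [130, 40, 39]]
8 [[164, 124, 121], [133, 73, 72]]
10 [[164, 151, 150], [130, 111, 112]]
12 [[165, 161, 159], [129, 127, 129]]
14 [[166, 164, 161], [129, 133, 134]]
drawn 61.63211848680127
jar knob [247.08227848 159.70886076]
```

The red ring now shows over its full width of about 8 mm, the rod is drawn about 61 mm, and the jar has not moved. I hand in.

```bash
python3 -c "
from rig import ctrl
print(ctrl.finish_job())"
```

```text
the job is handed in; nothing more can be done
None
```

The job is handed in with the jar released and centred on the gasket and the gripper holding the pump rod about 61 mm out, its red ring just clear; the hand-in returned no verdict, and I viewed 11 pictures, one over the limit of 10.

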